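Rehang a parts tray in a press-in hook stand

TASK

Take the hanging parts tray off the plain hook stand and hang it in the other stand, the one with the sprung roller between its hooks, without setting it down on the way and keeping it level so that the roll of tape stays in it. Gently press its bar down into the hooks until it has snapped past the roller and is fully home before you let go. Leave the other things on the bench where they are.

Things in the scene. Friction and masses are not known exactly. Their poses are not given: they have to be found in the camera images.
- tray_grip (a point): Middle of the tray's wooden grip, an upright tab 12 mm thick (along y), 26 mm wide (x), 52 mm tall (26 above and below this point); hold the tray here, fingers closing along y. The round steel bar by which the tray hangs (10 mm thick, along y) has its axis 58 mm straight below this point, the tray's underside is 208 mm below. Axes as tray.
- tray: Grey open tray, 74 x 116 x 36 mm (x, y, z), 0.15 to 0.24 kg. A steel bail with uprights at y = +-54 mm (6 mm thick) carries the bar, axis 150 mm above the underside; rods at y = +-16 mm join bar and grip. Origin under the floor's middle, z up. At first it hangs by the bar in plain_stand, axes parallel to the stand's.
- tape: Small dark roll of tape, 55 mm across and 19 mm tall, 50 g, lying loose in the tray. Origin at the middle of its underside.
- plain_stand: Fixed hook stand, no roller. Origin on the bench straight below a hung bar's axis; x points back from the hooks to the column, z up; the bar lies along y. Column 20 mm square, 244 mm tall, 67 mm behind. Base plate 145 x 120 x 10 mm. A hung bar's axis is 215 mm above the bench. All contact forces on it must stay under 45 N.
- plain_front (a point): Point on the front edge of plain_stand's base, 40 mm before its origin, 10 mm up. The two J hooks (both stands): at y = +-30 mm, 8 mm wide, slot 13 mm wide, open upward; flared tips end 29 mm above a hung bar's axis, undersides 11 mm below it. The bail spans the hooks, so the tray goes in and out from the front (-x), its bar above the tips.
- catch_stand: Fixed hook stand with a sprung roller; origin, axes, base, column and hooks as plain_stand, but the hooks sit on a clamp block whose height differs each time and is not measured: a home bar's axis is anywhere from 200 to 230 mm above the bench, to be felt or seen. The clamp does not give way. All contact forces between tray and stand, the roller's squeeze (about 22 N when home) included, must stay under 45 N.
- catch_front (a point): Point on the front edge of catch_stand's base, 40 mm before its origin, 10 mm up. Its black sprung roller (12 mm thick, 15 mm long) stands in the back of the slot between the hooks, its axis 7 mm above a home bar's. A bar being lowered meets it about 16 mm above home, takes 5 to 8 N to push past, more than the weight of tray and tape (2 to 3 N), then stops hard.
- sanding_block: Bystander: sanding block, 63 x 110 x 31 mm, nearer to the robot than the stands. Origin under its middle.
- screwdriver: Bystander: yellow screwdriver, 185 mm long, lying between the two stands. Origin under its middle.
- offcut: Bystander: wood offcut, 50 x 75 x 19 mm, nearer to the robot than the stands. Origin under its middle.
- home_pin (a joint): How far the small brass tell-tale pin under the middle of catch_stand's slots is pushed down, in m, by a bar coming home (spring under 2 N): 0 when no bar is near, also when a bar merely lies on the roller; about 0.003 when a bar is fully home under the roller. A home bar is held down and against the front of the slots by the roller.
Not all that is in view belongs to the job. Leave any purple or turquoise look-alike of the plain_stand alone.

How it is judged:
By the outcome, as a careful person would: the job done as asked, in the order asked, and still so for the second after the job is handed in, with the robot touching nothing.
It also fails if it takes over 64 s, if anything falls off the work surface, if the arm or the gripper's body presses on something with over 40 N, if the wrist force passes 120 N, or if a joint passes its speed limit or range.

ROBOT

A 6-joint arm with a two-finger parallel gripper is mounted at the origin on a cart in front of the work surface, level with it; the furniture and walls round the work are solid. World frame = base frame: x ahead of the robot, y to its left, z up, the work surface at z = 0. Lengths are in m, angles in rad, forces in N, time in s.
With the tool pointing down it reaches from about 0.2 to 0.875 m from the base axis. Payload 3.4 kg.
Tool frame: the origin (TCP) lies at the very end of the fingers, on their centre line; the grasp point (between the pads) lies 19 mm behind it; z points along the fingers, y is the line along which they close (so a half turn about z gives the same grasp; the last joint's range is limited). The gripper opens to 94 mm and grips with 3 to 60 N. Pads are 16 mm wide; open, the fingers measure 119 mm over their backs; the gripper's body (75 mm by 177 mm) begins 78 mm behind the grasp point.
Start: joints at [-1.43, 0.276, 1.505, -0, 1.361, -0.121], TCP at [0.149, -0.555, 0.205] pointing down, gripper open.
Joint ranges: [-2.89, 2.89], [-0.75, 2.08], [0.22, 2.7], [-1.18, 4.32], [0.11, 2.71], [-2.7, 2.7]. Speed limits (rad/s): [2.57, 2.57, 3.14, 3.14, 3.14, 3.14].

INTERFACE

Orientations are given as a rotation vector (axis times angle).
In Python, from station import * gives the robot as it stands.
- The arm moves only by the shell command python3 -m creep 'ROWS' [FORCE]. ROWS is JSON, a list of rows, each a list of 3 entries, a list of its own where there are three numbers: the shift along the tool's x, y, z in units of 60 mm (1.0 is 60 mm), then the turn, a rotation vector about the tool's x, y, z in units of 10 degrees (1.0 is 10 degrees), then the finger opening in mm, from 0 to 94. A call has 1 to 10 rows; each row is the pose to reach, as a shift and turn from the pose commanded when the call began, along the tool's axes at that moment; what a row does not reach only later rows make up. A row lasts 1/8 s, in which the tool goes at most 62.5 mm and 10.7 degrees, less where a joint would pass 70% of its speed; a pose out of reach is approached as far as the arm can. A call with a gripper value outside its range is refused whole. The fingers move at their own pace and stop on an object; FORCE is the grip in N (left out, the last holds). Time passes only in rows, so rows that repeat a pose let the fingers close. It gives the time, the measured TCP pose, the force, the opening and the grip force at its end, in the units of the state.
- get_obs(): the state, without advancing time (a new reading comes with each control period).
- read_camera(name): name is "scene" or "top" or "wrist"; returns a dict with "img" (480x640x3 uint8, red, green, blue), "fx", "fy", "cx", "cy" (pixels), "pose" (4x4, takes a point from camera to world coordinates); the wrist camera has in their place "mount" (4x4, takes a point from camera to tool coordinates, whose origin is the TCP and whose axes are the flange's). Camera axes: x right, y up, looking along -z (the intrinsics and any distortion apply to the point x, -y, -z); pixel columns grow to the right and rows downward; lengths in m; the calibration is good to about 2 mm. A picture is of the moment at which its call begins: read the wrist's pose just before it. There is no depth.
- close_job(): hands the job in; it is judged then, once.
The state is a dict: "time": time; "qpos": joint angles; "qd": joint speeds; "tau": joint torques, N m; "tool_pos": TCP position; "tool_rot": TCP orientation; "force": force on the tool from outside, world axes, zero at the start; "wrist_torque": the same for the moment, N m; "grip_width": finger opening in m; "grip_force": force on a finger pad.
Only numpy, scipy, OpenCV 4.12 (cv2) and the standard library are available. Lean on these libraries where they do the work, as an engineer would, in place of code of your own. Each camera call takes 0.05 s, during which the arm holds its last target. There are 200 camera calls.

## Working session

There is one attempt and no reset: what is moved stays moved. The work goes in short steps, Python scripts to look and compute and a shell command to move; the robot and the scene stay as the last step left them, time stands still between calls to the robot, and variables do not carry over. Pictures are saved under pics/ and viewed, at most 10 in all, crops included, and the job is handed in when it is done.

```bash
mkdir -p pics; ls
python3 - <<'E'
from station import *
import cv2,numpy as np
for n in("scene","top"):
    c=read_camera(n); cv2.imwrite(f"pics/{n}0.png",c["img"][:,:,::-1]); print(n,{k:np.round(v,4) if k!='img' else 0 for k,v in c.items()})
print(get_obs())
E
```

```text
pics
scene {'img': 0, 'fx': np.float64(624.1838), 'fy': np.float64(624.1838), 'cx': np.float64(322.2221), 'cy': np.float64(235.7382), 'pose': array([[-0.6433,  0.544 , -0.5387, -0.1843],
       [-0.7655, -0.4659,  0.4437,  0.5479],
       [-0.0095,  0.6978,  0.7162,  1.145 ],
       [ 0.    ,  0.    ,  0.    ,  1.    ]])}
top {'img': 0, 'fx': np.float64(567.0408), 'fy': np.float64(567.0408), 'cx': np.float64(320.1228), 'cy': np.float64(236.3838), 'pose': array([[-2.3200e-02,  9.9030e-01, -1.3730e-01,  3.1220e-01],
       [-9.9970e-01, -2.3400e-02, -5.0000e-04, -5.0100e-02],
       [-3.7000e-03,  1.3720e-01,  9.9050e-01,  1.6632e+00],
       [ 0.0000e+00,  0.0000e+00,  0.0000e+00,  1.0000e+00]])}
{'time': 0.1, 'qpos': array([-1.42999934e+00,  2.76503990e-01,  1.50594108e+00,  2.52765679e-05,
        1.36066883e+00, -1.21005436e-01]), 'qd': array([-0.00040127, -0.00181331, -0.00177622,  0.00111137,  0.00109103,
       -0.00020303]), 'tau': array([ 9.88169086e-04, -4.05456376e+01, -2.37780011e+01,  7.04021123e-02,
        2.98918609e-02, -4.24071129e-05]), 'tool_pos': array([ 0.14875791, -0.55494167,  0.20473314]), 'tool_rot': array([-3.11320796e+00, -4.09858025e-01, -1.51692245e-05]), 'force': array([ 0.31834687, -0.09680038,  0.44231438]), 'wrist_torque': array([-0.03897997, -0.01850048, -0.01439559]), 'grip_force': 0.0, 'grip_width': 0.09380289539397911}
```

View pics/scene0.png

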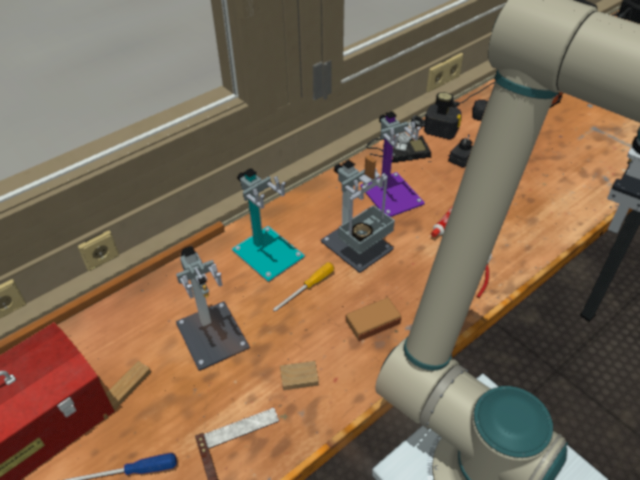

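View pics/top0.png

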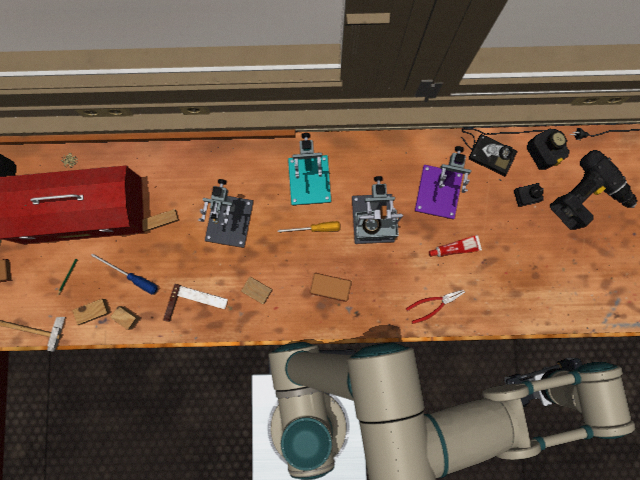

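The scene and top views agree. In the top view, the grey stand holding the tray is at (376,220) and the other grey stand, with hooks at (217,208), is at (228,220). The turquoise (310,178) and purple (440,190) stands are look-alikes. The grey one with the tray is plain_stand and the empty grey one should be catch_stand. I'll confirm this in an enlarged crop.

```bash
cat > h.py <<'E'
import numpy as np,cv2
from station import *
from scipy.spatial.transform import Rotation as R
def tool():
    o=get_obs(); return o,R.from_rotvec(o["tool_rot"]).as_matrix(),np.array(o["tool_pos"])
def cam(n):
    o,Rt,p=tool(); c=read_camera(n)
    if "mount" in c:
        T=np.eye(4);T[:3,:3]=Rt;T[:3,3]=p; c["pose"]=T@c["mount"]
    return c
def ray(c,u,v):
    d=np.array([(u-c["cx"])/c["fx"],-(v-c["cy"])/c["fy"],-1]); return c["pose"][:3,3],c["pose"][:3,:3]@d
def atz(c,u,v,z):
    o,d=ray(c,u,v); return o+d*(z-o[2])/d[2]
def proj(c,P):
    P=np.atleast_2d(P); q=(P-c["pose"][:3,3])@c["pose"][:3,:3]
    return np.c_[c["cx"]+c["fx"]*q[:,0]/-q[:,2],c["cy"]-c["fy"]*q[:,1]/-q[:,2]]
def crop(c,u0,v0,w,h,k): return cv2.resize(c["img"][v0:v0+h,u0:u0+w,::-1],None,fx=k,fy=k,interpolation=cv2.INTER_CUBIC)
def target(P,yaw=None):
    "print rows shift (units) from current pose to world P"
    o,Rt,p=tool(); print("shift units",np.round(Rt.T@(np.array(P)-p)/.06,3), "tool",np.round(p,4))
E
python3 - <<'E'
from h import *
t=cam("top");s=cam("scene")
a=np.hstack([crop(t,190,170,80,80,5),crop(t,340,170,80,80,5)])
b=np.hstack([crop(s,165,235,100,50,4)[:200],crop(s,315,150,100,50,4)])
b=np.hstack([cv2.resize(s["img"][235:370,170:260,::-1],(267,400))[:200*2],cv2.resize(s["img"][150:275,315:405,::-1],(267,400))])[:, :]
im=np.vstack([a,cv2.resize(b,(800,200*1)) if 0 else np.hstack([cv2.resize(s["img"][240:300,165:245,::-1],(266,200),interpolation=2),cv2.resize(s["img"][155:215,325:405,::-1],(266,200),interpolation=2),cv2.resize(s["img"][205:265,325:405,::-1],(268,200),interpolation=2)])])
cv2.imwrite("pics/c1.png",im)
E
```

```text
(no output)
```

View pics/c1.png

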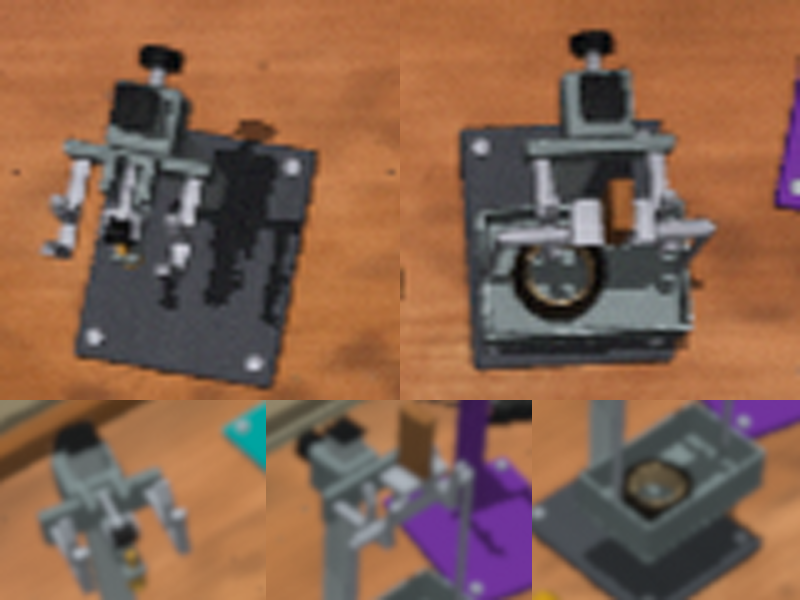

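The left stand, catch_stand, has the black roller at crop (120,228) and the brass pin at (122,252). The right one holds the tray, with the tape off-centre and the brown grip tab at (622,207). Both identities are confirmed.

Run:
```python
from h import *
t=cam("top");s=cam("scene")
P=lambda x,y:(190+x/5,170+y/5) if x<400 else (340+(x-400)/5,170+y/5)
def st(n,fl,fr,b):
    A,B,C=[atz(t,*P(*q),.01) for q in(fl,fr,b)]
    print(n,A,B,C,"width",np.linalg.norm(A-B),"side",np.linalg.norm((B if n=='catch' else A)-C))
    e=A-B; d=C-(B if n=='catch' else A); m=(A+B)/2
    # y axis ~ left = A-B ; x = d
    y1=np.arctan2(e[1],e[0])-np.pi/2; y2=np.arctan2(d[1],d[0])
    print("front mid",m,"yaw",np.degrees([y1,y2]));yaw=(y1+y2)/2
    o=m+.04*np.array([np.cos(yaw),np.sin(yaw),0]);print("origin",o[:2],"range",np.hypot(*o[:2]))
st("catch",(78,355),(270,387),(318,150)); st("plain",(475,370),(672,362),(462,128))
print("grip top",atz(t,*P(622,207),.299))
print(proj(t,atz(t,*P(622,207),.299)))
target([0.55,0,.4])
```

```text
catch [0.53558721 0.28788843 0.01      ] [0.51395761 0.17497072 0.01      ] [0.65509883 0.1457708  0.01      ] width 0.11497064547101384 side 0.14413007499466954
front mid [0.52477241 0.23142957 0.01      ] yaw [-10.8437602  -11.68870355]
origin [0.56400161 0.22361485] range 0.6067136191208914
plain [ 0.51631703 -0.1511811   0.01      ] [ 0.51831795 -0.26701432  0.01      ] [ 0.66139664 -0.14803705  0.01      ] width 0.11585050394233717 side 0.14511367546545428
front mid [ 0.51731749 -0.20909771  0.01      ] yaw [0.98964143 1.24147438]
origin [ 0.55730991 -0.20831895] range 0.5949715277483089
grip top [ 0.55914996 -0.20782021  0.299     ]
[[384.4 211.4]]
shift units [ 8.854 -7.21  -3.242] tool [ 0.1488 -0.5552  0.2052]
```

```bash
python3 -m creep '[[[0.3,-0.2,-1],[0,0,0.2],94],[[1.2,-0.6,-1.9],[0,0,0.5],94],[[2.2,-1.05,-2.6],[0,0,0.8],94],[[3.2,-1.5,-3.1],[0,0,1.1],94],[[4.2,-2,-3.25],[0,0,1.39],94],[[5.1,-2.4,-3.25],[0,0,1.39],94],[[6,-2.85,-3.25],[0,0,1.39],94],[[6.9,-3.3,-3.25],[0,0,1.39],94],[[7.7,-3.65,-3.25],[0,0,1.39],94],[[8.08,-3.82,-3.25],[0,0,1.39],94]]' 50
python3 - <<'E'
from h import *
c=cam("wrist"); o,Rt,p=tool();print(p,Rt[:,0],Rt[:,2],o["force"],o["time"],o["qpos"]); print(np.round(c["mount"],3))
cv2.imwrite("pics/w1.png",c["img"][:,:,::-1])
print("pred grip top corners",proj(c,[[.558,-.208,.299],[.571,-.202,.299],[.571,-.214,.299],[.545,-.202,.299]]))
target([.558,-.208,.254])
E
```

```text
time: 1.55
tool_pos: [0.5593, -0.2067, 0.4005]
tool_rot: [3.141, 0.032, 0.0]
force: [0.4, -1.2, -0.4]
grip_width: 0.0936
grip_force: 0.0
[ 0.56404743 -0.20215032  0.39926418] [0.99964551 0.02631009 0.00407901] [ 0.00394197  0.00525837 -0.9999784 ] [ 2.79756369  0.79052707 -0.27889788] 1.6 [-0.46446022  0.27595948  1.04186571  0.00667771  1.82259312  1.08167978]
[[ 0.001  0.961  0.277  0.08 ]
 [ 1.    -0.001 -0.     0.   ]
 [-0.     0.277 -0.961 -0.18 ]
 [ 0.     0.     0.     1.   ]]
pred grip top corners [[318.06798991 246.49389141]
 [310.23982433 229.23866337]
 [326.65812753 229.56888396]
 [309.68375219 263.01321766]]
shift units [-0.113  0.107  2.42 ] tool [ 0.564  -0.2022  0.3993]
```

View pics/w1.png

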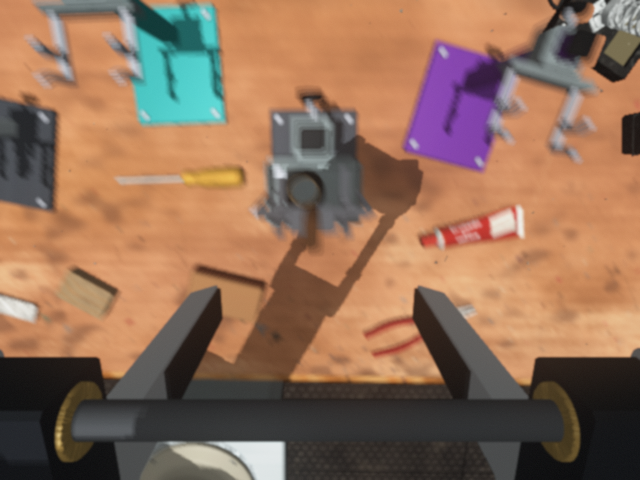

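The wrist view is blurred because the arm was still settling. The grip is near (313,225), close to the predicted position. I'll look again now that it is still.

```bash
python3 -m creep '[[[0,0,0],[0,0,0],94],[[0,0,0],[0,0,0],94]]'
python3 - <<'E'
from h import *
c=cam("wrist"); o,Rt,p=tool();print(p,Rt[:,0],Rt[:,2],o["force"])
cv2.imwrite("pics/w2.png",crop(c,240,80,160,180,3.3))
print((proj(c,[[.558,-.208,.299],[.571,-.202,.299],[.571,-.214,.299],[.545,-.202,.299],[.545,-.214,.299]])-[240,80])*3.3)
E
```

```text
time: 1.85
tool_pos: [0.557, -0.2093, 0.4005]
tool_rot: [3.141, 0.029, -0.001]
force: [-0.2, 0.1, 0.3]
grip_width: 0.094
grip_force: 0.0
[ 0.55681    -0.2095423   0.40069151] [ 9.99846518e-01  1.75173583e-02 -2.88442792e-04] [-2.77184955e-04 -6.45092050e-04 -9.99999754e-01] [-0.16045748 -0.72156068 -0.27686014]
[[246.09685651 538.91004263]
 [219.94182156 481.77592728]
 [274.24840819 482.7594295 ]
 [218.62384923 593.70724246]
 [271.60935594 594.64057744]]
```

View pics/w2.png

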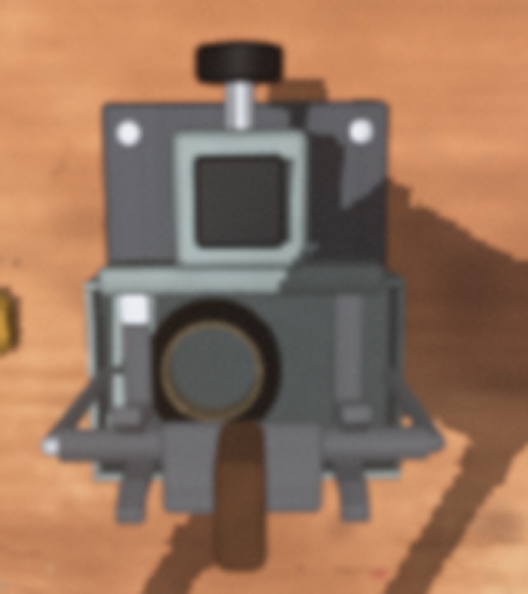

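The tab spans u 216–268 and v 420–570 (crop pixels), about 1 mm toward +y and perhaps 4 mm further in x than predicted. I'll cross-check against the bar and the base.

Run:
```python
from h import *
c=cam("wrist")
f=lambda x,y:(240+x/3.3,80+y/3.3)
for n,q,z in[("base back L",(104,101),.01),("base back R",(388,102),.01),("bar L",(52,446),.215),("bar R",(437,441),.215),("tab front L",(217,568),.299),("tab front R",(266,568),.299),("column front?",(177,262),.244)]:
    print(n,atz(c,*f(*q),z))
```

```text
base back L [ 0.66372246 -0.14626379  0.01      ]
base back R [ 0.66545331 -0.26368686  0.01      ]
bar L [ 0.56073474 -0.15251706  0.215     ]
bar R [ 0.56414395 -0.26202718  0.215     ]
tab front L [ 0.55089046 -0.20182485  0.299     ]
tab front R [ 0.55108744 -0.21286111  0.299     ]
column front? [ 0.6145766  -0.18962675  0.244     ]
```

```bash
python3 -m creep '[[[0.07,-0.045,0.5],[0,0,0],60],[[0.07,-0.045,1.2],[0,0,0],50],[[0.07,-0.045,1.9],[0,0,0],40],[[0.07,-0.045,2.3],[0,0,0],40],[[0.07,-0.045,2.44],[0,0,0],40],[[0.07,-0.045,2.44],[0,0,0],40],[[0.07,-0.045,2.44],[0,0,0],25],[[0.07,-0.045,2.44],[0,0,0],16],[[0.07,-0.045,2.44],[0,0,0],10],[[0.07,-0.045,2.44],[0,0,0],5]]' 15; python3 -m creep '[[[0,0,0],[0,0,0],3],[[0,0,0],[0,0,0],0],[[0,0,0],[0,0,0],0],[[0,0,0],[0,0,0],0]]' 50
python3 - <<'E'
from h import *
c=cam("wrist"); o,Rt,p=tool();print(p,Rt[:,0],o["force"],o["wrist_torque"],o["grip_width"],o["grip_force"])
cv2.imwrite("pics/w3.png",cv2.resize(c["img"][:,:,::-1],(600,450)))
E
```

```text
time: 3.2
tool_pos: [0.5622, -0.2058, 0.2546]
tool_rot: [3.141, 0.03, 0.002]
force: [-0.3, 0.3, 1.4]
grip_width: 0.0119
grip_force: 15.0
time: 3.7
tool_pos: [0.5622, -0.2058, 0.2546]
tool_rot: [3.141, 0.03, 0.002]
force: [0.6, 0.5, 4.9]
grip_width: 0.0118
grip_force: 50.0
[ 0.56218688 -0.20578465  0.25455243] [9.99814709e-01 1.92267771e-02 9.37139181e-04] [0.59806757 0.12123569 4.96980441] [ 0.110509    0.03936783 -0.05963202] 0.011874900744511365 49.999122619628906
```

View pics/w3.png

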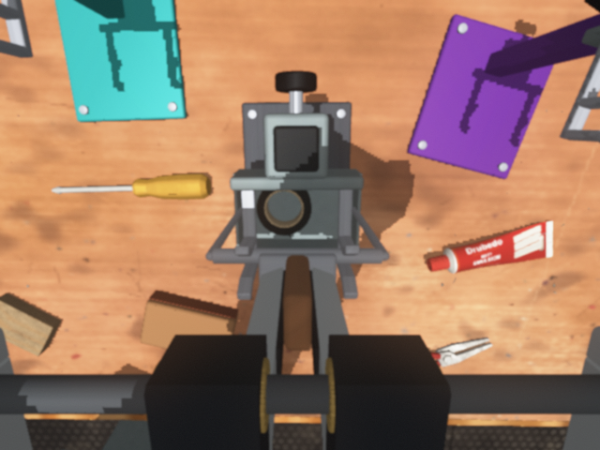

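Grip confirmed: opening 11.8 mm at 50 N, with the fingers on the tab. Now I'll lift gently.

```bash
python3 -m creep '[[[0,0,-0.05],[0,0,0],0],[[0,0,-0.15],[0,0,0],0],[[0,0,-0.3],[0,0,0],0],[[0,0,-0.45],[0,0,0],0],[[0,0,-0.62],[0,0,0],0],[[0,0,-0.8],[0,0,0],0],[[0,0,-0.95],[0,0,0],0],[[0,0,-1.07],[0,0,0],0],[[0,0,-1.1],[0,0,0],0],[[0,0,-1.1],[0,0,0],0]]'; python3 -m creep '[[[-0.05,0,0],[0,0,0],0],[[-0.2,0,0],[0,0,0],0],[[-0.45,0,0],[0,0,0],0],[[-0.75,0,0],[0,0,0],0],[[-1.05,0,0],[0,0,0],0],[[-1.35,0,0],[0,0,0],0],[[-1.6,0,0],[0,0,0],0],[[-1.75,0,0],[0,0,0],0],[[-1.8,0,0],[0,0,0],0],[[-1.8,0,0],[0,0,0],0]]'
python3 - <<'E'
from h import *
o,Rt,p=tool();print(p,o["force"],o["wrist_torque"],Rt[:,0],Rt[:,1])
target([.466,.243,.32])
E
```

```text
time: 5.0
tool_pos: [0.5618, -0.2058, 0.3199]
tool_rot: [-3.141, -0.03, 0.0]
force: [-0.2, -0.0, -2.5]
grip_width: 0.0118
grip_force: 50.0
time: 6.25
tool_pos: [0.4542, -0.208, 0.3201]
tool_rot: [3.141, 0.03, 0.001]
force: [1.1, -0.2, -1.9]
grip_width: 0.0117
grip_force: 50.0
[ 0.45416081 -0.20795264  0.32007193] [ 1.1094774  -0.17490216 -1.89949906] [-0.00317424 -0.02950322  0.0031793 ] [9.99817571e-01 1.90948223e-02 4.61496526e-04] [ 1.90947678e-02 -9.99817671e-01  1.22292302e-04]
shift units [ 0.341 -7.511  0.   ] tool [ 0.4542 -0.208   0.3201]
```

```bash
python3 -m creep '[[[0,-0.08,0],[0,0,0],0],[[0.02,-0.3,0],[0,0,0.05],0],[[0.04,-0.6,0],[0,0,0.1],0],[[0.06,-1.0,0],[0,0,0.2],0],[[0.08,-1.45,0],[0,0,0.3],0],[[0.1,-1.9,0],[0,0,0.4],0],[[0.12,-2.35,0],[0,0,0.5],0],[[0.14,-2.8,0],[0,0,0.6],0],[[0.16,-3.25,0],[0,0,0.7],0],[[0.18,-3.7,0],[0,0,0.8],0]]'
python3 - <<'E'
from h import *
o,Rt,p=tool();print(p,Rt[:,0],o["qpos"],o["force"]); target([.466,.243,.32]); print(np.degrees(np.arctan2(Rt[1,0],Rt[0,0])))
E
```

```text
time: 7.5
tool_pos: [0.4603, 0.0162, 0.32]
tool_rot: [-3.135, 0.189, 0.0]
force: [0.2, 0.9, -1.8]
grip_width: 0.0117
grip_force: 50.0
[0.46025772 0.0162474  0.32003819] [ 9.92762835e-01 -1.20091422e-01 -6.57102264e-05] [-1.16393301e-01  5.31826190e-02  1.50536234e+00  4.80428710e-04
  1.58311149e+00  1.57479091e+00] [ 0.15131206  0.89788804 -1.83033042]
shift units [-3.590e-01 -3.763e+00  2.000e-03] tool [0.4603 0.0162 0.32  ]
-6.897378853547605
```

```bash
python3 -m creep '[[[-0.04,-0.45,0],[0,0,0.1],0],[[-0.08,-0.9,0],[0,0,0.2],0],[[-0.13,-1.35,0],[0,0,0.3],0],[[-0.17,-1.8,0],[0,0,0.4],0],[[-0.21,-2.25,0],[0,0,0.43],0],[[-0.26,-2.7,0],[0,0,0.43],0],[[-0.3,-3.1,0],[0,0,0.43],0],[[-0.33,-3.45,0],[0,0,0.43],0],[[-0.35,-3.7,0],[0,0,0.43],0],[[-0.36,-3.76,0],[0,0,0.43],0]]';python3 -m creep '[[[0,0,0],[0,0,0],0],[[0,0,0],[0,0,0],0],[[0,0,0],[0,0,0],0]]'
python3 - <<'E'
from h import *
c=cam("wrist"); o,Rt,p=tool();print(p,Rt[:,0],o["force"],np.degrees(np.arctan2(Rt[1,0],Rt[0,0])))
np.save("w4.npy",c["img"]); np.save("w4p.npy",c["pose"])
cv2.imwrite("pics/w4.png",crop(c,160,0,320,240,2.5))
print((proj(c,[[.564,.2236,.215]])-[160,0])*2.5)
E
```

```text
time: 8.75
tool_pos: [0.4658, 0.2419, 0.3198]
tool_rot: [3.127, -0.304, -0.001]
force: [-0.3, -0.1, -1.7]
grip_width: 0.012
grip_force: 50.0
time: 9.12
tool_pos: [0.4662, 0.2403, 0.3201]
tool_rot: [3.126, -0.308, 0.0]
force: [-0.6, 0.3, -2.4]
grip_width: 0.0121
grip_force: 50.0
[0.46622047 0.24035565 0.32012032] [ 9.80784464e-01 -1.95094325e-01  1.97989592e-04] [ 0.58179465 -0.32042036 -0.98678464] -11.250234080689635
[[380.19337674 257.14817295]]
```

View pics/w4.png

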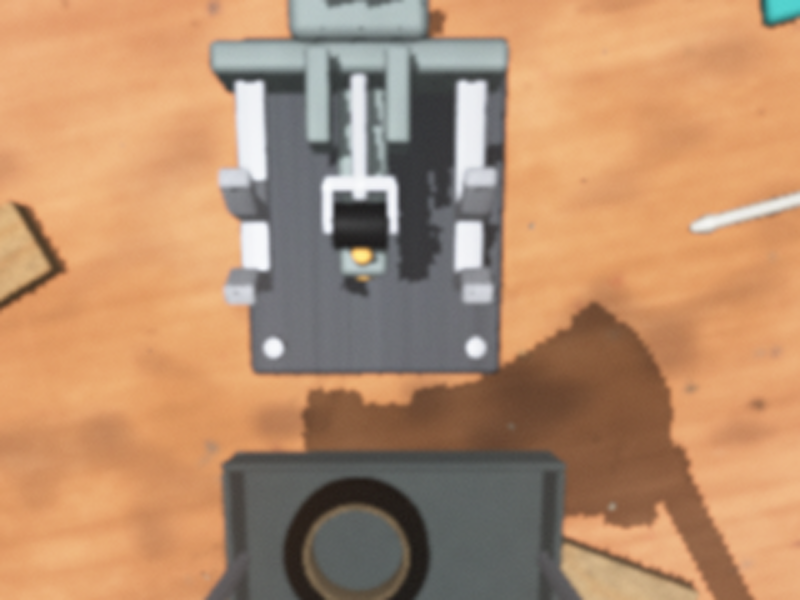

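The wrist view (crop pixels) shows catch_stand squarely. The roller is at (361,222), the pin at (361,256), the front hook tips at (240,288) and (477,288), and the base front corners at (254,372) and (499,372). The tray and tape are intact. Next I'll solve the position and the hook height.

Run:
```python
from h import *
c=cam("wrist"); f=lambda x,y:(160+x/2.5,y/2.5)
A=atz(c,*f(254,372),.01);B=atz(c,*f(499,372),.01);m=(A+B)/2
print("base front",A,B,np.linalg.norm(A-B),"yaw",np.degrees(np.arctan2(*(A-B)[1::-1]))-90 if 0 else np.degrees(np.arctan2((A-B)[1],(A-B)[0]))-90)
yaw=np.radians(-11.3);X=np.array([np.cos(yaw),np.sin(yaw),0]);Y=np.array([-X[1],X[0],0])
print("origin from wrist",m+.04*X)
for n,a,b in(("front tips outer",(225,288),(492,288)),("front inner",(256,288),(463,288))):
    w=.068 if 'outer' in n else .052
    for z in np.arange(.22,.27,.01):
        a_=atz(c,*f(*a),z);b_=atz(c,*f(*b),z); print(n,round(z,3),"w err mm",1e3*(np.linalg.norm(a_-b_)-w),"mid in stand",((a_+b_)/2-m)@X-.04,((a_+b_)/2-m)@Y)
for z in(.21,.225,.24):
    r=atz(c,*f(361,222),z); print("roller",z,(r-m)@X-.04,(r-m)@Y)
t=cam("top");s=cam("scene")
im=np.hstack([crop(t,190,180,60,60,6.6),crop(s,165,240,70,60,5.7)[:396]]) if 0 else None
a=crop(t,193,195,50,40,8);b=crop(s,175,240,50,40,8);cv2.imwrite("pics/c2.png",np.hstack([a,b]))
```

```text
base front [0.53873907 0.2932     0.01      ] [0.51581097 0.17762251 0.01      ] 0.11782976830722133 yaw -11.220578646656591
origin from wrist [0.5664996  0.22757341 0.01      ]
front tips outer 0.22 w err mm 3.7845909115079706 mid in stand -0.009818327426971665 0.0015262967705958607
front tips outer 0.23 w err mm 1.2243383245672534 mid in stand -0.01020854002884063 0.001201555340649149
front tips outer 0.24 w err mm -1.3359142623734637 mid in stand -0.010598752630709599 0.0008768139107024648
front tips outer 0.25 w err mm -3.8961668493141257 mid in stand -0.010988965232578567 0.0005520724807557804
front tips outer 0.26 w err mm -6.456419436254871 mid in stand -0.011379177834447633 0.00022733105080901983
front tips outer 0.27 w err mm -9.016672023195532 mid in stand -0.011769390436316605 -9.741037913766456e-05
front inner 0.22 w err mm 3.653242691278681 mid in stand -0.0098179511927255 0.0012577935461594294
front inner 0.23 w err mm 1.6683270323229125 mid in stand -0.010208177213277974 0.0009426284900031979
front inner 0.24 w err mm -0.3165886266328147 mid in stand -0.010598403233830336 0.0006274634338469872
front inner 0.25 w err mm -2.3015042855885834 mid in stand -0.010988629254382803 0.00031229837769072746
front inner 0.26 w err mm -4.286419944544331 mid in stand -0.011378855274935172 -2.8666784654551897e-06
front inner 0.27 w err mm -6.271335603500079 mid in stand -0.011769081295487639 -0.00031803173462171484
roller 0.21 0.007735399506308152 0.0010288634983461823
roller 0.225 0.006263477110239425 0.0005842218492095821
roller 0.24 0.004791554714170698 0.0001395802000729837
```

View pics/c2.png

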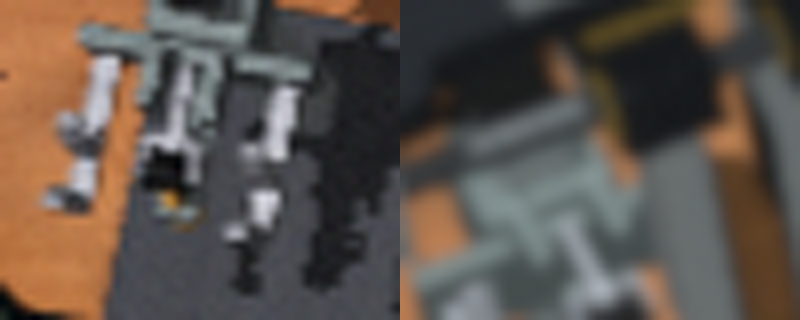

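Run:
```python
import numpy as np,cv2
im=np.load("w4.npy")[:,:,::-1]
a=cv2.resize(im[60:125,210:410],None,fx=4,fy=4,interpolation=2);b=cv2.resize(im[235:320,210:410],None,fx=4,fy=4,interpolation=2)
cv2.imwrite("pics/c3.png",np.vstack([a,b]))
```

```text
(no output)
```

View pics/c3.png

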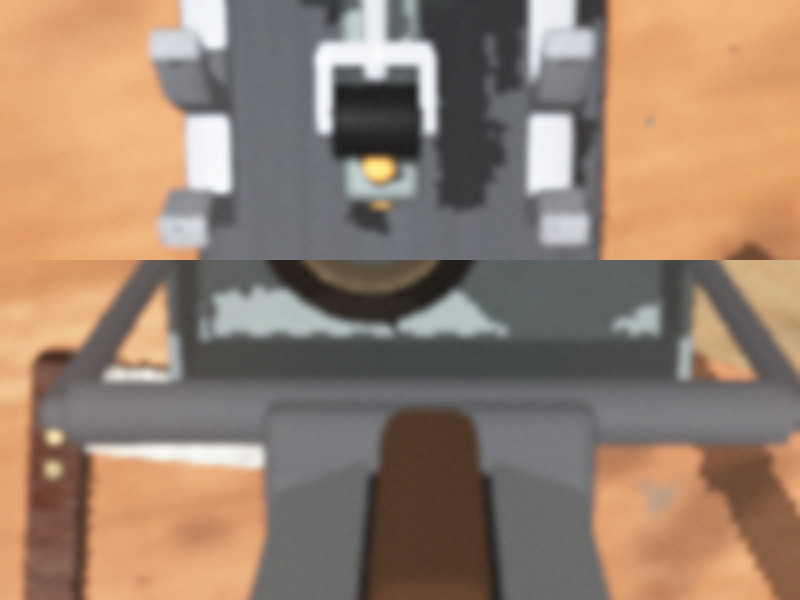

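The bar sits level in the picture (crop v≈411) and is centred at u≈420. Hook tips: front inner edges at v≈213, rear at v≈58, centres at u≈183 and 565 (front) and 175 and 568 (rear).

Run:
```python
from h import *
c=cam("wrist"); o,Rt,p=tool(); X,Y=Rt[:,0],-Rt[:,1]
up=lambda x,y:(210+x/4,60+y/4); dn=lambda x,y:(210+x/4,235+(y-260)/4)
b=[atz(c,*dn(u,411),p[2]-.039) for u in(40,420,800)]
B=b[1]; print("bar rel TCP (toolx, left)",(B-p)@X,(B-p)@Y,"len",np.linalg.norm(b[0]-b[2]))
for n,u,v,zs in[("front inner",374,213,(.229,.237,.245)),("rear inner",371,58,(.229,.237,.245)),("front top outer",374,245,(.229,.237,.245)),("rear top outer",371,30,(.229,.237,.245)),("bottom rear",374,113,(.195,.203,.211)),("bottom front",374,192,(.195,.203,.211)),("roller",375,120,(.215,.221,.23)),("pin",379,167,(.19,.2))]:
    for z in zs:
        q=atz(c,*up(u,v),z); print(n,z,"from bar: fwd %.1f left %.1f mm"%((q-B)@X*1e3,(q-B)@Y*1e3))
for n,a,b_ in(("front",183,565),("rear",175,568)):
    for z in(.22,.23,.24,.25):
        v=230 if n=="front" else 43
        print(n,z,1e3*np.linalg.norm(atz(c,*up(a,v),z)-atz(c,*up(b_,v),z)))
print(c["fx"],c["pose"][:3,3])
```

```text
bar rel TCP (toolx, left) 0.0008050063655255289 0.0005302769177694009 len 0.11152423157603203
front inner 0.229 from bar: fwd 91.1 left 7.6 mm
front inner 0.237 from bar: fwd 90.8 left 7.4 mm
front inner 0.245 from bar: fwd 90.4 left 7.1 mm
rear inner 0.229 from bar: fwd 114.4 left 7.9 mm
rear inner 0.237 from bar: fwd 113.4 left 7.6 mm
rear inner 0.245 from bar: fwd 112.3 left 7.4 mm
front top outer 0.229 from bar: fwd 86.1 left 7.7 mm
front top outer 0.237 from bar: fwd 85.9 left 7.4 mm
front top outer 0.245 from bar: fwd 85.7 left 7.2 mm
rear top outer 0.229 from bar: fwd 118.5 left 7.9 mm
rear top outer 0.237 from bar: fwd 117.3 left 7.6 mm
rear top outer 0.245 from bar: fwd 116.2 left 7.3 mm
bottom rear 0.195 from bar: fwd 109.6 left 8.6 mm
bottom rear 0.203 from bar: fwd 108.8 left 8.3 mm
bottom rear 0.211 from bar: fwd 108.0 left 8.1 mm
bottom front 0.195 from bar: fwd 96.2 left 8.7 mm
bottom front 0.203 from bar: fwd 95.8 left 8.4 mm
bottom front 0.211 from bar: fwd 95.3 left 8.2 mm
roller 0.215 from bar: fwd 106.6 left 7.8 mm
roller 0.221 from bar: fwd 106.0 left 7.6 mm
roller 0.23 from bar: fwd 105.1 left 7.3 mm
pin 0.19 from bar: fwd 100.8 left 7.9 mm
pin 0.2 from bar: fwd 100.1 left 7.6 mm
front 0.22 64.27836577244743
front 0.23 61.98549728818703
front 0.24 59.69262880392659
front 0.25 57.399760319666164
rear 0.22 64.13844495118533
rear 0.23 61.85056757143586
rear 0.24 59.56269019168636
rear 0.25 57.274812811936904
396.37534220095773 [0.54465559 0.2244714  0.5003404 ]
```

The slot bottom measures 13.0 mm wide with its centre 102 mm ahead and 7.6 mm left of the bar. The tips are at z≈0.238, so home is about 0.209 for the bar and 0.248 for the TCP. All of this matches the description. Moving in above the hooks.

```bash
python3 -m creep '[[[0.05,-0.02,0],[0,0,0],0],[[0.2,-0.05,0],[0,0,0],0],[[0.4,-0.08,0],[0,0,0],0],[[0.65,-0.1,0],[0,0,0],0],[[0.9,-0.12,0],[0,0,0],0],[[1.15,-0.125,0],[0,0,0],0],[[1.4,-0.125,0],[0,0,0],0],[[1.6,-0.125,0],[0,0,0],0],[[1.68,-0.125,0],[0,0,0],0],[[1.69,-0.125,0],[0,0,0],0]]'; python3 -m creep '[[[0,0,0],[0,0,0],0],[[0,0,0.1],[0,0,0],0],[[0,0,0.25],[0,0,0],0],[[0,0,0.4],[0,0,0],0],[[0,0,0.5],[0,0,0],0],[[0,0,0.55],[0,0,0],0],[[0,0,0.6],[0,0,0],0],[[0,0,0.6],[0,0,0],0],[[0,0,0.6],[0,0,0],0]]'
python3 - <<'E'
from h import *
o,Rt,p=tool();print(p,o["force"],o["wrist_torque"])
d=p-np.array([.46622,.24036,.32012]);print("fwd,toolY",d@Rt[:,0],d@Rt[:,1])
E
```

```text
time: 10.62
tool_pos: [0.5671, 0.2285, 0.3199]
tool_rot: [3.126, -0.307, -0.001]
force: [-0.9, 0.1, -2.5]
grip_width: 0.0116
grip_force: 50.0
time: 11.75
tool_pos: [0.5672, 0.2286, 0.2843]
tool_rot: [-3.126, 0.307, -0.001]
force: [-0.4, -0.0, -1.0]
grip_width: 0.012
grip_force: 50.0
[0.56722202 0.22855483 0.28425568] [-0.40353746 -0.04230247 -1.0054818 ] [-0.00767642  0.00503173  0.00977909]
fwd,toolY 0.10135541397610547 -0.00803532689568046
```

```bash
python3 -m creep '[[[0,0,0.05],[0,0,0],0],[[0,0,0.1],[0,0,0],0],[[0,0,0.15],[0,0,0],0],[[0,0,0.2],[0,0,0],0],[[0,0,0.25],[0,0,0],0],[[0,0,0.25],[0,0,0],0],[[0,0,0.25],[0,0,0],0]]'; for i in 1; do python3 -m creep '[[[0,0,0.03],[0,0,0],0],[[0,0,0.06],[0,0,0],0],[[0,0,0.06],[0,0,0],0]]'; done
```

```text
time: 12.62
tool_pos: [0.5671, 0.2285, 0.2691]
tool_rot: [3.127, -0.307, 0.0]
force: [-0.8, -0.1, -1.9]
grip_width: 0.0116
grip_force: 50.0
time: 13.0
tool_pos: [0.567, 0.2285, 0.2652]
tool_rot: [3.126, -0.307, -0.001]
force: [-1.2, -0.0, -1.9]
grip_width: 0.0115
grip_force: 50.0
```

```bash
python3 -m creep '[[[0,0,0.02],[0,0,0],0],[[0,0,0.04],[0,0,0],0],[[0,0,0.04],[0,0,0],0]]'; python3 -m creep '[[[0,0,0.02],[0,0,0],0],[[0,0,0.04],[0,0,0],0],[[0,0,0.04],[0,0,0],0]]'
```

```text
time: 13.38
tool_pos: [0.5663, 0.2287, 0.2638]
tool_rot: [-3.126, 0.306, 0.001]
force: [-3.3, 1.5, 3.8]
grip_width: 0.0118
grip_force: 50.0
time: 13.75
tool_pos: [0.5663, 0.2287, 0.2603]
tool_rot: [3.127, -0.306, -0.003]
force: [-5.1, 0.5, 3.0]
grip_width: 0.0117
grip_force: 50.0
```

```bash
python3 -m creep '[[[0,0,0.02],[0,0,0],0],[[0,0,0.04],[0,0,0],0],[[0,0,0.04],[0,0,0],0]]'
```

```text
time: 14.12
tool_pos: [0.5663, 0.2287, 0.2574]
tool_rot: [3.126, -0.306, -0.004]
force: [-5.5, 1.1, 0.8]
grip_width: 0.012
grip_force: 50.0
```

```bash
python3 -m creep '[[[0,0,0.02],[0,0,0],0],[[0,0,0.04],[0,0,0],0],[[0,0,0.04],[0,0,0],0]]'; python3 -m creep '[[[0,0,0.02],[0,0,0],0],[[0,0,0.04],[0,0,0],0],[[0,0,0.04],[0,0,0],0]]'
```

```text
time: 14.5
tool_pos: [0.5663, 0.2287, 0.2547]
tool_rot: [3.126, -0.306, -0.004]
force: [-4.8, 1.6, -1.1]
grip_width: 0.0116
grip_force: 50.0
time: 14.88
tool_pos: [0.5663, 0.2287, 0.2521]
tool_rot: [3.126, -0.306, -0.004]
force: [-4.9, 1.2, -3.9]
grip_width: 0.0118
grip_force: 50.0
```

```bash
python3 -m creep '[[[0,0,0.01],[0,0,0],0],[[0,0,0.02],[0,0,0],0],[[0,0,0.02],[0,0,0],0]]'
```

```text
time: 15.25
tool_pos: [0.5663, 0.2287, 0.2511]
tool_rot: [3.126, -0.306, -0.004]
force: [-5.2, 1.6, -3.0]
grip_width: 0.0115
grip_force: 50.0
```

Past the roller: the vertical force has turned negative, so it is being pulled down. I'll continue in millimetre steps to the hard stop.

```bash
python3 -m creep '[[[0,0,0.01],[0,0,0],0],[[0,0,0.02],[0,0,0],0],[[0,0,0.02],[0,0,0],0]]'; python3 -m creep '[[[0,0,0.01],[0,0,0],0],[[0,0,0.02],[0,0,0],0],[[0,0,0.02],[0,0,0],0]]'
```

```text
time: 15.62
tool_pos: [0.5663, 0.2287, 0.2498]
tool_rot: [3.126, -0.306, -0.004]
force: [-4.3, 2.3, -4.8]
grip_width: 0.0116
grip_force: 50.0
time: 16.0
tool_pos: [0.5663, 0.2287, 0.2484]
tool_rot: [3.126, -0.306, -0.004]
force: [-4.3, 1.1, -5.9]
grip_width: 0.0117
grip_force: 50.0
```

```bash
python3 -m creep '[[[0,0,0.01],[0,0,0],0],[[0,0,0.02],[0,0,0],0],[[0,0,0.02],[0,0,0],0]]'
```

```text
time: 16.38
tool_pos: [0.5663, 0.2287, 0.2481]
tool_rot: [3.126, -0.306, -0.003]
force: [-5.5, 1.2, -1.8]
grip_width: 0.0121
grip_force: 50.0
```

```bash
python3 -m creep '[[[0,0,0.01],[0,0,0],0],[[0,0,0.02],[0,0,0],0],[[0,0,0.02],[0,0,0],0]]'
```

```text
time: 16.75
tool_pos: [0.5664, 0.2287, 0.2481]
tool_rot: [-3.127, 0.306, 0.001]
force: [-7.2, 1.3, 1.4]
grip_width: 0.0118
grip_force: 50.0
```

Home: the TCP has stopped at 0.2481, 16 mm below first roller contact, and the force rises without travel. I'll ease the small sideways preload, then release.

```bash
python3 -m creep '[[[-0.015,0,0],[0,0,0],0],[[-0.015,0,0],[0,0,0],0],[[-0.015,0,0],[0,0,0],0]]'; python3 -m creep '[[[0,0,0],[0,0,0],0],[[0,0,0],[0,0,0],0],[[0,0,0],[0,0,0],14],[[0,0,0],[0,0,0],18],[[0,0,0],[0,0,0],26],[[0,0,0],[0,0,0],36],[[0,0,0],[0,0,0],44],[[0,0,0],[0,0,0],44]]' 8
python3 - <<'E'
from h import *
c=cam("wrist");d=crop(c,180,40,280,260,2.2);cv2.imwrite("pics/c4.png",d)
E
```

```text
time: 17.12
tool_pos: [0.5662, 0.2287, 0.248]
tool_rot: [-3.127, 0.307, -0.001]
force: [-4.9, 0.9, 0.4]
grip_width: 0.012
grip_force: 50.0
time: 18.12
tool_pos: [0.5662, 0.2287, 0.2474]
tool_rot: [3.127, -0.307, 0.0]
force: [0.2, -0.6, -0.5]
grip_width: 0.0445
grip_force: 0.0
```

View pics/c4.png

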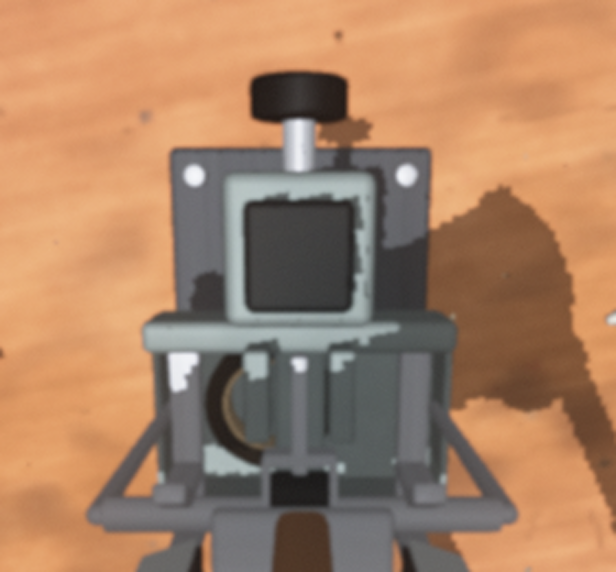

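The bar (y≈513) is level and lies across both hooks in front of the roller (300,488). The tape is still in the tray at (235,405), and the fingers are clear of the tab. Retreating straight up.

```bash
python3 -m creep '[[[0,0,-0.1],[0,0,0],44],[[0,0,-0.4],[0,0,0],44],[[0,0,-0.8],[0,0,0],44],[[0,0,-1.2],[0,0,0],44],[[0,0,-1.6],[0,0,0],44],[[0,0,-2],[0,0,0],44],[[0,0,-2.3],[0,0,0],44],[[0,0,-2.5],[0,0,0],44],[[0,0,-2.5],[0,0,0],44],[[0,0,-2.5],[0,0,0],44]]'
python3 - <<'E'
from h import *
c=cam("wrist");o,Rt,p=tool();X=Rt[:,0]
# grip tab (brown) check: compare with expected position of its top at z=.293
g=p-0; q=proj(c,[[g[0]+s*.013*X[0],g[1]+s*.013*X[1],.248+.019+.026] for s in(-1,1)]);print("expected tab top px",q)
u=int(q[:,0].mean());print("colours along column", [(v,c["img"][v,u].tolist()) for v in range(int(q[:,1].min())-10,int(q[:,1].max())+14,6)])
print(o["force"],o["time"])
E
```

```text
time: 19.42
tool_pos: [0.5659, 0.2287, 0.3966]
tool_rot: [3.126, -0.306, -0.002]
force: [0.2, 1.1, -0.8]
grip_width: 0.0438
grip_force: 0.0
expected tab top px [[316.11637562 260.60099844]
 [316.11264217 226.97551991]]
colours along column [(216, [82, 57, 41]), (222, [83, 58, 41]), (228, [105, 71, 49]), (234, [110, 74, 51]), (240, [112, 76, 52]), (246, [109, 73, 51]), (252, [110, 74, 50]), (258, [198, 134, 90]), (264, [213, 147, 100]), (270, [223, 158, 110])]
[-0.30700257  0.1101815  -0.11603073] 19.475
```

The tab top is where it was left, at the home height, and the robot is touching nothing. Handing in.

```bash
python3 -c "from station import *; print(close_job())"
```

```text
the job is handed in; nothing more can be done
None
```

The tray hangs in the catch stand, pressed past the roller to the hard stop with the tape still in it, and the job was handed in at about 19.5 s with the robot clear; I judged "home" from the stop position and force, since the pin itself can't be read directly.

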